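# Hold the microtome's column cap hole-up for oiling

## Task

We are about to oil the microtome: first turn the black section-thickness dial on top of its housing until the white line on its pointer points straight at the dark triangle on the cover, which stops the feed, and leave it there. Then pick up the loose eight-sided steel cap lying on the bench and find its deep blind hole by feel, standing it upright and trying its lower end on the upright pin in the round flange on the cover: the hole end slips well down over the pin, the other end is only dimpled and does not. Finish still holding the cap steady in the gripper, hole straight up, a few centimetres above the middle of the drip tray, so that I can put the oil in, and do not push the other things on the bench about.

Things in the scene. Friction and masses are not known exactly. Their poses are not given: they have to be found in the camera images.
- dial (a joint): angle of the section-thickness dial in rad: 0 = its pointer's white line points straight at the triangle on the cover; positive = turned counter-clockwise seen from above; range -2 to 2, stiff enough (0.05 N m) to stay where it is left
- dial_grip (a point): point on the dial's vertical axis, half-way up its black grip bar; turns with the dial. Bar: 46 mm long along this point's x axis, 12 mm wide along y (10 mm at the pointer end, at -x), 26 mm high, so its top is 13 mm above the point. Under the bar, 13 mm below the point, is the top of a round skirt 60 mm across; the cover is 27 mm below the point
- column_tip (a point): top centre of the guide column's upright steel pin on the microtome's cover: pin 12 mm in diameter, standing 22 mm out of a flange 48 mm across and 6 mm high, so the flat cover is 28 mm below this point. x points to the rear (away from the robot), y to the left, z up. The dial's axis is 145 mm to the left (+y) of the pin
- microtome: the fixed machine, origin under its middle, front towards the robot (-x). Base 360 x 300 mm; housing 200 mm (x -25 to 175) by 260 mm, flat cover 240 mm above the bench, on which only dial and pin stand up. In front, lower than the cover: specimen clamp and knife holder. Handwheel on its right side, reaching to y = -200 mm
- cap_mid (a point): centre of the loose steel cap, an eight-sided bar 50 mm long along this point's x axis, 36 mm over opposite flats (two pairs face along its y and z). It starts lying on a flat, x level, centre 18 mm above the bench, pointing anywhere. Each end has a central round opening 19 mm wide: one is a blind hole 28 mm deep, the other a dimple 3 mm deep; which is where is not told
- cap: the same cap, about 0.13 kg; origin on its flat, 18 mm from its centre; axes as cap_mid. Over the column's pin, the hole end goes down until its rim meets the flange, 22 mm below the pin's top; the dimple end stops with its rim 3 mm below the pin's top
- tray_mid (a point): middle of the inner floor (3 mm above the bench) of the shallow open steel drip tray, outside 150 x 120 mm along its x and y axes, rim 16 mm above the bench; it does not move
- drip_tray: the drip tray itself, origin under its middle, on the bench
- oil_bottle: bystander, leave alone: small clear oil bottle with a black spout, 48 mm across, 125 mm high, origin under its centre
- reagent: bystander, leave alone: brown reagent bottle, 62 mm across, 135 mm high, origin under its centre
- tub: bystander, leave alone: round clear tub of cassettes, 104 mm across, 52 mm high, origin under its centre
- block_a: bystander, leave alone: pink specimen cassette with a wax block, 46 x 29 mm, 12 mm high, lying on the bench, origin under its centre
- block_b: bystander, leave alone: a second such cassette
- brush: bystander, leave alone: thin brush with a black handle, 170 mm long along its x axis, 8 mm thick, lying on the bench
- forceps: bystander, leave alone: steel forceps, 130 mm long along its x axis, 8 mm high, lying on the bench
Mind the look-alikes: they are no part of the job. Of the things shaped like the cap, the bare steel one is meant.

How it is judged:
On the way, in this order (a step that is already met when the one before it is completed fails the run):
1. the dial's pointer is turned to the triangle (value of joint dial between -0.08 and 0.08 rad and height (world z) of cap_mid below 0.04 m), for 0.3 s.
2. the cap is lifted off the bench in the gripper (height (world z) of cap_mid above 0.06 m and contact force between the fingers and cap above 1 N), for 0.2 s.
3. an end of the upright cap is put on the column's pin (horizontal distance between cap_mid and column_tip below 0.012 m and angle between the x axis of cap_mid and the z axis of column_tip, either way round below 0.3 rad and z of cap_mid in the frame of column_tip below 0.024 m), for 0.1 s.
At the end, for the whole second after the job is handed in: the gripper holds the cap still, its deep hole within 11 degrees (0.2 rad) of straight up, the cap's centre within 40 mm of the tray's middle seen from above and 50 to 200 mm above the bench, nothing but the fingers carrying it; the dial stands within 0.08 rad of the mark (angle between cap_mid's own x axis and vertical below 0.2 rad and horizontal distance between cap_mid and tray_mid below 0.04 m and height (world z) of cap_mid between 0.05 and 0.2 m and contact force between the fingers and cap above 1 N and contact force between cap and drip_tray below 0.1 N and linear speed of cap below 0.03 m/s and angular speed of cap below 0.3 rad/s and value of joint dial between -0.08 and 0.08 rad); the arm keeps its last pose, push and grip.
It fails at once if a bystander is pushed more than 30 mm (distance of any of oil_bottle, reagent, tub, block_a, block_b, brush, forceps from where it was at the start of the episode above 0.03 m).
It also fails if it takes over 72 s, if anything falls off the work surface, if the arm or the gripper's body presses on something with over 40 N, if the wrist force passes 120 N, or if a joint passes its speed limit or range.

## Robot

A 6-joint arm with a two-finger parallel gripper is mounted at the origin on the work surface. World frame = base frame: x ahead of the robot, y to its left, z up, the work surface at z = 0. Lengths are in m, angles in rad, forces in N, time in s.
With the tool pointing down it reaches from about 0.275 to 0.75 m from the base axis. Payload 10.2 kg.
Tool frame: the origin (TCP) lies on the centre line of the jaws, within the pads' length; the fingertips stand 11 mm ahead of it and the grasp point (between the pads) lies 8 mm behind it; z points along the fingers, y is the line along which they close (so a half turn about z gives the same grasp; the last joint's range is limited). The gripper opens to 85 mm and grips with 20 to 120 N. Pads are 22 mm wide; open, the fingers measure 114 mm over their backs; the gripper's body (76 mm by 85 mm) begins 54 mm behind the grasp point. The pads swing forward as they close: fully open they stand 13 mm farther back than shut.
Start: joints at [-1.381, 0.313, 1.498, -0, 1.331, -0.223], TCP at [0.211, -0.481, 0.242] pointing down, gripper open.
Joint ranges: [-2.94, 2.94], [-0.97, 2.17], [0.19, 2.56], [-1.23, 4.37], [0.02, 3.11], [-2.88, 2.88]. Speed limits (rad/s): [2.39, 2.39, 3.01, 3.14, 3.14, 3.14].

## Interface

Orientations are given as a unit quaternion [w, x, y, z].
In Python, from plant import ctrl, cams, finish_job gives the robot as it stands.
- The arm moves only by the shell command python3 -m jog 'ROWS' [FORCE]. ROWS is text: rows parted by semicolons, each of 7 numbers parted by spaces: the turn, a rotation vector about the world's x, y, z in degrees, then the shift along the world's x, y, z in m, then the finger opening in m, from 0 to 0.0854. In form: wx wy wz tx ty tz fingers; .... A call has 1 to 8 rows; each row is the pose to reach, as a shift and turn from the pose commanded when the call began; what a row does not reach only later rows make up. A row lasts 1/8 s, in which the tool goes at most 62.5 mm and 10.7 degrees, less where a joint would pass 70% of its speed; a pose out of reach is approached as far as the arm can. A call with a gripper value outside its range is refused whole. The fingers move at their own pace and stop on an object; FORCE is the grip in N (left out, the last holds). Time passes only in rows, so rows that repeat a pose let the fingers close. It gives the time, the measured TCP pose, the force, the opening and the grip force at its end, in the units of the state.
- ctrl.observe(): the state, without advancing time (a new reading comes with each control period).
- cams.read_camera(name): name is "side" or "top"; returns a dict with "pixels" (480x640x3 uint8, red, green, blue), "K" (3x3 intrinsics, pixels), "k1" (the pictures are not rectified: a ray, as slopes to the right and down, at radius r is drawn at 1 + k1 r^2 times it, then the intrinsics apply), "eye" and "orientation" of the camera in the world. Camera axes: x right, y down, z forward; pixel columns grow to the right and rows downward; lengths in m; the calibration is good to about 2 mm. A picture is of the moment at which its call begins. There is no depth.
- finish_job(): hands the job in; it is judged then, once.
The state is a dict: "t": time; "joint_pos": joint angles; "joint_vel": joint speeds; "joint_torque": joint torques, N m; "eef_pos": TCP position; "eef_rot": TCP orientation; "force": force on the tool from outside, world axes, zero at the start; "ft_torque": the same for the moment, N m; "gripper_width": finger opening in m; "finger_force": force on a finger pad.
Only numpy, scipy, OpenCV 4.12 (cv2) and the standard library are available. Lean on these libraries where they do the work, as an engineer would, in place of code of your own. Each camera call takes 0.05 s, during which the arm holds its last target. There are 200 camera calls.

## Working session

There is one attempt and no reset: what is moved stays moved. The work goes in short steps, Python scripts to look and compute and a shell command to move; the robot and the scene stay as the last step left them, time stands still between calls to the robot, and variables do not carry over. Pictures are saved under pics/ and viewed, at most 10 in all, crops included, and the job is handed in when it is done.

```bash
ls; mkdir -p pics; cat > h.py <<'E'
import numpy as np, cv2
from scipy.spatial.transform import Rotation as R
from plant import ctrl, cams, finish_job
def rot(q): return R.from_quat([q[1],q[2],q[3],q[0]])
def snap(cam,name):
    c=cams.read_camera(cam); cv2.imwrite(f'pics/{name}.png',c['pixels'][:,:,::-1])
    np.save(f'pics/{name}.npy',{k:np.array(v) for k,v in c.items()},allow_pickle=True); return c
def load(name): return np.load(f'pics/{name}.npy',allow_pickle=True).item()
def ray(c,u,v):
    K=np.array(c['K']); k=float(c['k1'])
    p=cv2.undistortPoints(np.array([[[u,v]]],float),K,np.array([k,0,0,0.]))[0,0]
    return rot(c['orientation']).apply([p[0],p[1],1.])
def pt(c,u,v,z):
    d=ray(c,u,v); e=np.array(c['eye']); return e+d*(z-e[2])/d[2]
def proj(c,P):
    q=rot(c['orientation']).inv().apply(np.atleast_2d(P)-np.array(c['eye'])); s=q[:,:2]/q[:,2:]
    s=s*(1+float(c['k1'])*(s**2).sum(1,keepdims=True)); K=np.array(c['K']); return s*[K[0,0],K[1,1]]+K[:2,2]
E
python3 - <<'E'
from h import *
for n in('top','side'):
    c=snap(n,n+'0'); print(n,c['eye'],c['orientation'],c['K'],c['k1'])
s=ctrl.observe();print(s)
E
```

```text
pics
top [ 4.09742688e-01 -1.34910677e-03  1.48523806e+00] [-0.02815921  0.70956206 -0.702982    0.03930723] [[576.32286813   0.         316.82222666]
 [  0.         576.32286813 239.00809371]
 [  0.           0.           1.        ]] -0.06944045487234596
side [ 0.31242376 -1.02292945  0.99968546] [-0.42853815  0.89664598 -0.10291855  0.04229427] [[482.09832144   0.         314.63967349]
 [  0.         482.09832144 239.61421717]
 [  0.           0.           1.        ]] 0.01562905854771123
{'t': 0.1, 'joint_pos': array([-1.38140632e+00,  3.13380021e-01,  1.49834998e+00,  6.98801571e-05,
        1.33100678e+00, -2.23389958e-01]), 'joint_vel': array([-0.00022769, -0.00190722, -0.00119129,  0.00134649,  0.00059069,
        0.00128227]), 'joint_torque': array([ 2.60669265e-03, -4.12900901e+01, -2.60142249e+01, -2.60671432e-04,
        2.99431093e-03,  8.61402725e-06]), 'eef_pos': array([ 0.21057599, -0.48068747,  0.24180367]), 'eef_rot': array([-5.71403313e-04,  9.78778628e-01,  2.04919665e-01,  4.36553021e-05]), 'force': array([-0.35106768, -0.01204704, -1.45170812]), 'ft_torque': array([-0.03587673,  0.00415942,  0.00358989]), 'finger_force': 0.0, 'gripper_width': 0.08488583103400797}
```

View pics/top0.png

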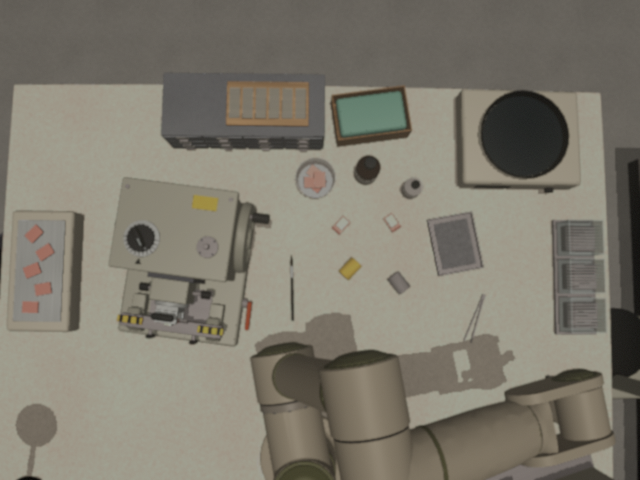

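View pics/side0.png

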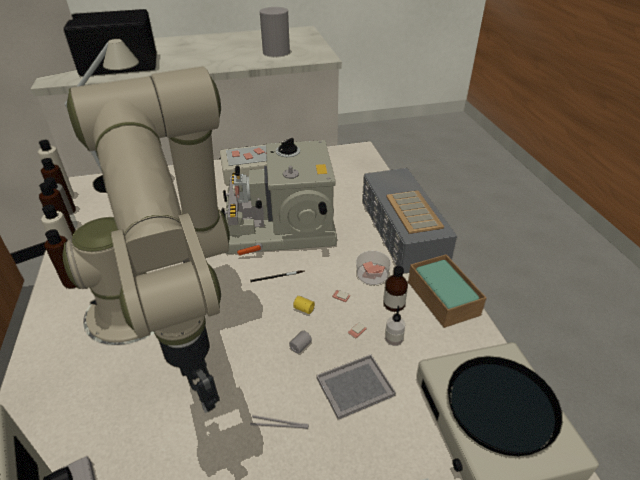

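The top view shows the dial at about (142,238), the pin at (207,246), the steel cap at (399,282), a brass look-alike at (349,268), and the tray at (455,243). Next I'll enlarge the dial and cap areas.

```bash
python3 - <<'E'
from h import *
a=cv2.imread('pics/top0.png'); b=cv2.imread('pics/side0.png')
f=lambda i,x,y,w,h,s:cv2.resize(i[y:y+h,x:x+w],(w*s,h*s),interpolation=cv2.INTER_CUBIC)
o=np.vstack([np.hstack([f(a,112,208,50,37,8),f(a,182,226,50,37,8)]),np.hstack([f(a,375,263,50,37,8),f(b,276,322,50,37,8)])])
cv2.imwrite('pics/crop1.png',o)
c=load('top0')
for n,u,v,z in(('dial',142,238,.267),('pin',207,246,.268),('cap',399,282,.018),('tray',455,243,.01)): print(n,pt(c,u,v,z).round(4))
E
```

```text
dial [0.5249 0.3519 0.267 ]
pin [0.5092 0.2125 0.268 ]
cap [ 0.4423 -0.2344  0.018 ]
tray [ 0.5443 -0.3821  0.01  ]
```

View pics/crop1.png

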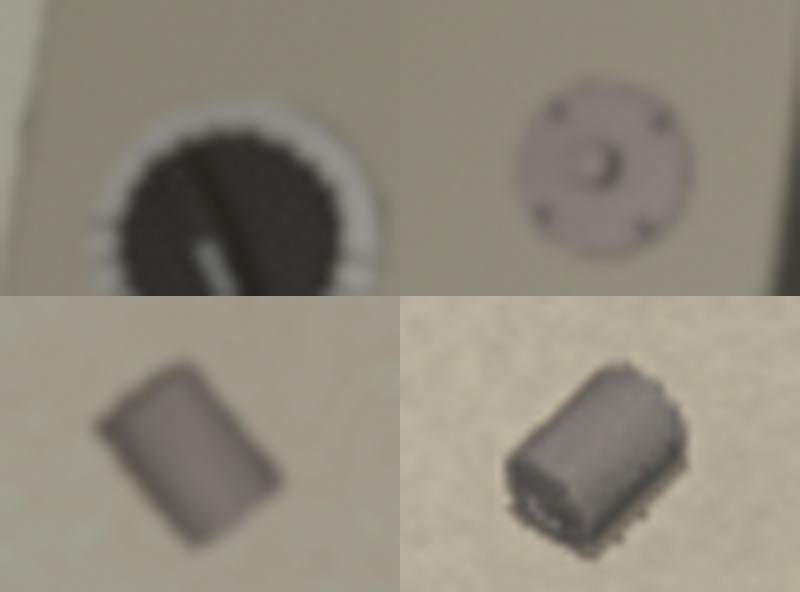

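```bash
python3 - <<'E'
from h import *
a=cv2.imread('pics/top0.png')
f=lambda i,x,y,w,h,s:cv2.resize(i[y:y+h,x:x+w],(w*s,h*s),interpolation=cv2.INTER_CUBIC)
o=np.hstack([f(a,117,213,50,60,8),f(a,425,205,66,80,6)])
cv2.imwrite('pics/crop2.png',o)
c=load('top0'); g=a.max(2).astype(int)
def comp(m,x0,y0,x1,y1):
    k=np.zeros(g.shape,np.uint8); k[y0:y1,x0:x1]=m[y0:y1,x0:x1]
    n,l,st,ce=cv2.connectedComponentsWithStats(k); 
    return [(st[i,4],ce[i].round(2),l==i) for i in np.argsort(-st[1:,4])+1 if st[i,4]>3]
for A,ce,_ in comp(g<95,120,215,162,272)[:3]: print('dark',A,ce)
gg=g[265:300,382:416]; print('cap thr',gg.min(),np.median(gg))
r=comp(g<135,380,264,418,302)[0]; print('cap',r[0],r[1])
ys,xs=np.nonzero(r[2]); print(cv2.minAreaRect(np.c_[xs,ys].astype(np.float32)))
P=np.array([pt(c,x,y,.025)[:2] for x,y in zip(xs,ys)]); print(cv2.minAreaRect((P*1000).astype(np.float32)))
E
```

```text
dark 600 [140.25 237.65]
dark 16 [137.62 261.44]
cap thr 88 159.0
cap 318 [397.98 282.31]
((397.9146423339844, 282.268310546875), (21.239633560180664, 15.148855209350586), 51.34019470214844)
((441.4622802734375, -230.57611083984375), (53.75517272949219, 38.74245834350586), 38.869205474853516)
```

View pics/crop2.png

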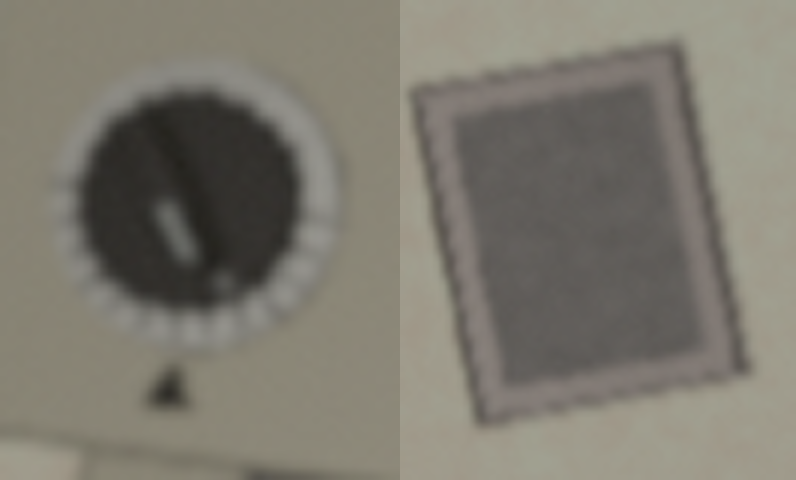

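```bash
python3 - <<'E'
from h import *
c=load('top0'); s=load('side0')
p=pt(c,206.6,246.2,.268); fl=pt(c,207.4,246.9,.246); d=pt(c,141,238,.254); t=pt(c,137.6,261.4,.24)
a1=pt(c,137.4,238.4,.28); a2=pt(c,141,245.75,.28); m=pt(c,145.4,248.25,.254)
ang=lambda v:np.degrees(np.arctan2(v[1],v[0]))
print('pin',p,fl,'dial',d,'dist',np.linalg.norm((p-d)[:2]),'yaw',ang(d-p)-90,ang(d-fl)-90)
print('line start',a1,'tri dir',ang(t-d),'line dir',ang(a2-a1),'mark dir',ang(m-d),'center->lineend',ang(a2-d))
print('tray',pt(c,455,244.2,.003)); print('proj side',proj(s,[p,d,[.4415,-.2306,.025],pt(c,455,244.2,.003)]))
P=ctrl.observe(); print(rot(P['eef_rot']).as_matrix().round(3))
E
```

```text
pin [0.50871884 0.213309   0.268     ] [0.50901117 0.21542004 0.246     ] dial [0.52608221 0.35781849 0.254     ] dist 0.1455488889287979 yaw -6.851462181071383 -6.83612223201915
line start [0.522703   0.35784484 0.28      ] tri dir 169.02137830261464 line dir -151.96023220491568 mark dir -154.81288390251026 center->lineend -156.4636153803544
tray [ 0.54182906 -0.38387271  0.003     ]
proj side [[290.21999746 166.7090603 ]
 [287.52707366 147.52878965]
 [300.1925497  338.66419005]
 [354.49180047 386.45421977]]
[[ 0.916  0.401 -0.   ]
 [ 0.401 -0.916  0.001]
 [ 0.    -0.001 -1.   ]]
```

```bash
python3 -m jog '0 0 0 0 0 0.06 0.06; 0 0 0 0.03 0.05 0.12 0.06; 0 0 2 0.315 0.838 0.16 0.06; 0 0 2 0.315 0.838 0.16 0.06; 0 0 2 0.315 0.838 0.16 0.06; 0 0 2 0.315 0.838 0.16 0.06; 0 0 2 0.315 0.838 0.16 0.06; 0 0 2 0.315 0.838 0.16 0.06' 30; python3 -c "
from h import *
print(ctrl.observe()['joint_pos'])"
```

```text
t: 1.1
eef_pos: [0.3616, -0.0901, 0.3714]
eef_rot: [0.0, 0.975, 0.222, 0.0]
force: [1.0, -0.6, -0.8]
gripper_width: 0.0602
finger_force: 0.0
[-5.61600706e-01 -1.02258138e-01  1.63090657e+00  6.88449052e-05
  1.61282067e+00  5.61998931e-01]
```

```bash
python3 -m jog '0 0 0 0.164 0.447 0.02 0.06; 0 0 0 0.164 0.447 0.02 0.06; 0 0 0 0.164 0.447 0.02 0.06; 0 0 0 0.164 0.447 0.02 0.06; 0 0 0 0.164 0.447 0.02 0.06; 0 0 0 0.164 0.447 0.02 0.06; 0 0 0 0.164 0.447 0.02 0.06; 0 0 0 0.164 0.447 0.02 0.06'; python3 -c "
from h import *
print(ctrl.observe()['joint_pos'])
snap('top','top1');snap('side','side1')
a=cv2.imread('pics/side1.png')[100:220,210:370]
cv2.imwrite('pics/s1c.png',cv2.resize(a,None,fx=5,fy=5,interpolation=cv2.INTER_CUBIC))"
```

```text
t: 2.1
eef_pos: [0.5256, 0.3574, 0.3902]
eef_rot: [0.0, 0.975, 0.223, -0.001]
force: [0.5, -1.1, 1.0]
gripper_width: 0.0602
finger_force: 0.0
[4.13152771e-01 5.52457355e-01 7.70838478e-01 1.24334137e-04
 1.81983379e+00 1.53466142e+00]
```

View pics/s1c.png

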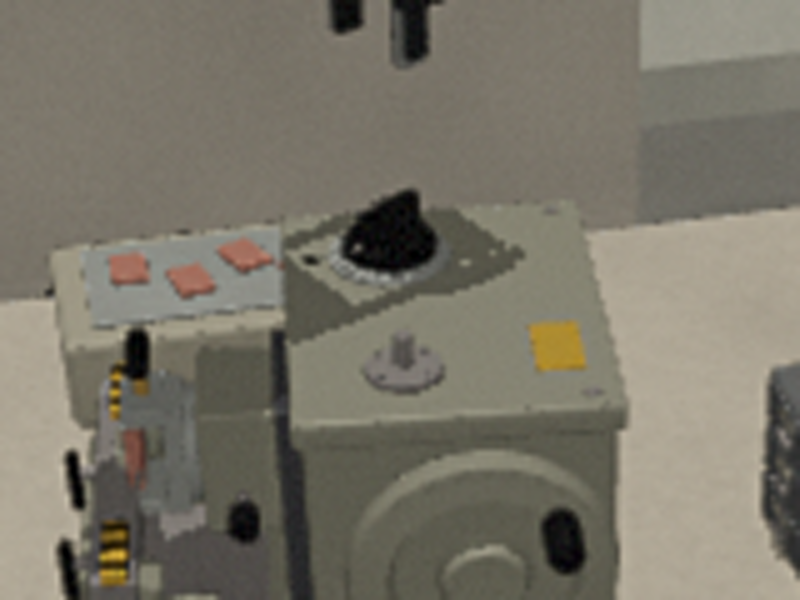

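The pin tip in the side view is at about (290.6,167), which matches the projection from the top view, and the dial agrees within 1–2 px. I'll go down and grip the bar.

```bash
python3 -m jog '0 0 0 0 0 -0.06 0.05; 0 0 0 0 0 -0.1 0.05; 0 0 0 0 0 -0.12 0.05; 0 0 0 0 0 -0.12 0.012; 0 0 0 0 0 -0.12 0.004; 0 0 0 0 0 -0.12 0.004; 0 0 0 0 0 -0.12 0.004; 0 0 0 0 0 -0.12 0.004' 30; python3 -c "
from h import *
s=ctrl.observe();print(s['joint_pos'],s['ft_torque'])"
```

```text
t: 3.2
eef_pos: [0.5241, 0.3578, 0.2728]
eef_rot: [-0.003, 0.975, 0.223, 0.001]
force: [-6.0, 14.0, -0.6]
gripper_width: 0.0109
finger_force: 33.8
[0.41243078 0.54638866 1.07542099 0.00591276 1.51742728 1.53247449] [2.19403312 0.91773651 0.08456132]
```

```bash
python3 -m jog '0 0 -5 -0.0007 0.0015 0 0.004; 0 0 -13 -0.001 0.002 0 0.004; 0 0 -21 -0.001 0.002 0 0.004; 0 0 -29 -0.001 0.002 0 0.004; 0 0 -34 -0.001 0.002 0 0.004; 0 0 -34 -0.001 0.002 0 0.004;0 0 -34 -0.001 0.002 0 0.004'; python3 -c "
from h import *
s=ctrl.observe();print(s['joint_pos'],s['ft_torque'],rot(s['eef_rot']).as_matrix().round(4))"
```

```text
t: 4.08
eef_pos: [0.5237, 0.3595, 0.2728]
eef_rot: [-0.003, 0.997, -0.072, 0.0]
force: [-2.9, 13.7, -2.1]
gripper_width: 0.0114
finger_force: 33.8
[0.41550547 0.54735908 1.07390633 0.00514466 1.51696719 2.12959888] [2.08136743 0.46343545 0.02725503] [[ 9.897e-01 -1.431e-01  1.000e-03]
 [-1.431e-01 -9.897e-01  6.100e-03]
 [ 1.000e-04 -6.100e-03 -1.000e+00]]
```

```bash
python3 -m jog '0 0 0 0 0 0 0.05; 0 0 0 0 0 0.05 0.06; 0 0 0 0 0 0.11 0.06; 0 0 20 -0.083 -0.5 0.11 0.07; 0 0 47 -0.083 -0.5 0.11 0.07; 0 0 47 -0.083 -0.5 0.11 0.07; 0 0 47 -0.083 -0.5 0.11 0.07; 0 0 47 -0.083 -0.5 0.11 0.07'; python3 - <<'E'
from h import *
from scipy.optimize import least_squares
c=snap('top','top2'); a=cv2.imread('pics/top2.png')[213:273,117:167]
b=cv2.imread('pics/top2.png')[262:302,375:425]
cv2.imwrite('pics/t2c.png',np.hstack([cv2.resize(a,None,fx=8,fy=8,interpolation=cv2.INTER_CUBIC),cv2.resize(b,(400,320))[:,:] if 0 else cv2.copyMakeBorder(cv2.resize(b,(400,320),interpolation=cv2.INTER_CUBIC),0,160,0,0,cv2.BORDER_CONSTANT)]))
s=ctrl.observe();print(s['joint_pos'],s['eef_pos'])
J=np.array([[.313,1.498,.5248,.2418],[-.1023,1.6309,.3727,.3714],[.5525,.7708,.6356,.3902],[s['joint_pos'][1],s['joint_pos'][2],np.hypot(*s['eef_pos'][:2]),s['eef_pos'][2]]])
def f(p):
    A=J[:,0];B=J[:,0]+J[:,1]+p[2]
    return np.r_[p[0]*np.sin(A)+p[1]*np.sin(B)+p[3]-J[:,2],p[0]*np.cos(A)+p[1]*np.cos(B)+p[4]-J[:,3]]
r=least_squares(f,[.4,.4,0,0,0]);print(r.x.round(4),np.abs(r.fun).max())
E
```

```text
t: 5.08
eef_pos: [0.4758, 0.0614, 0.3827]
eef_rot: [0.001, 0.943, 0.333, 0.001]
force: [0.3, -1.2, 0.9]
gripper_width: 0.0699
finger_force: 0.0
[-0.12739457  0.14733801  1.34649288 -0.00346069  1.64561463  0.76240826] [0.47518575 0.05553448 0.38282572]
[ 0.4262  0.3982  0.0983  0.0181 -0.0309] 0.0008508668888321802
```

View pics/t2c.png

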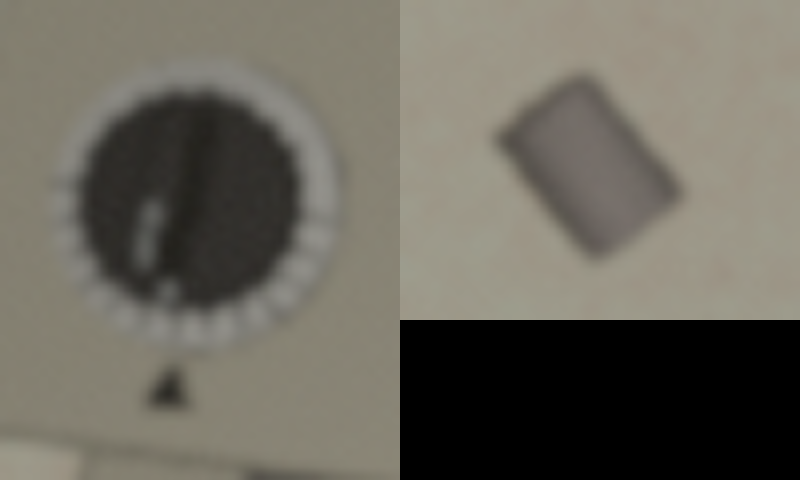

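```bash
python3 - <<'E'
from h import *
c=load('top0'); P=lambda x,y,z:pt(c,117+(x-4)/8+.5-.0,213+(y-4)/8+.5,z)
ang=lambda v:np.degrees(np.arctan2(v[1],v[0]))%360
d=P(192,200,.254);t=P(169,388,.24);tt=P(173,368,.24)
print('tri',ang(t-d),'apex',ang(tt-d),ang(t-tt),'mark',ang(P(169,290,.254)-d),'line',ang(P(143,268,.28)-P(153,205,.28)),'c->end',ang(P(143,268,.28)-d), d)
E
```

```text
tri 170.349918815821 apex 170.3137274749428 170.64619059188516 mark 167.66213762305028 line 173.0953654290545 c->end 167.02245357390666 [0.52608221 0.35781849 0.254     ]
```

```bash
python3 - <<'E'
from h import *
ang=lambda v:np.degrees(np.arctan2(v[1],v[0]))%360
for n in('top0','top2'):
    c=load(n); im=c['pixels'].astype(float).max(2)
    g=cv2.resize(im[205:275,110:170],None,fx=8,fy=8,interpolation=cv2.INTER_CUBIC)
    uv=lambda p:(110+(p[0]+.5)/8-.5,205+(p[1]+.5)/8-.5)
    X,Y=np.meshgrid(np.arange(g.shape[1]),np.arange(g.shape[0]))
    U=110+(X+.5)/8-.5;V=205+(Y+.5)/8-.5
    ring=(g>np.median(g[:80,:])+10)
    r0=np.hypot(U-141.3,V-238.3)
    def circ(mask,z,ro):
        k=(mask&(r0<ro)).astype(np.uint8); cs=max(cv2.findContours(k,cv2.RETR_EXTERNAL,cv2.CHAIN_APPROX_NONE)[0],key=cv2.contourArea)
        W=np.array([pt(c,*uv(p),z)[:2] for p in cs[::5,0]]); A=np.c_[2*W,np.ones(len(W))]; s=np.linalg.lstsq(A,(W**2).sum(1),rcond=None)[0]
        return s[:2],np.sqrt(s[2]+s[:2]@s[:2])
    R1=circ(ring,.24,19.5); S=circ(g<95,.254,16)
    w=np.clip(115-g,0,None)*(np.hypot(U-137.6,V-261.4)<4); t=pt(c,(U*w).sum()/w.sum(),(V*w).sum()/w.sum(),.24)[:2]
    print(n,'ring',R1,'skirt',S,'tri',t,'dir ring',ang(t-R1[0]),'dir skirt',ang(t-S[0]))
    bl=((g>80)&(r0<11.9)).astype(np.uint8); k,l,st,ce=cv2.connectedComponentsWithStats(bl)
    for i in range(1,k):
        if st[i,4]<60: continue
        m=(l==i); ww=(g-75)*m; C=((X*ww).sum()/ww.sum(),(Y*ww).sum()/ww.sum()); u=uv(C)
        xy=np.array([pt(c,*uv(p),.28)[:2] for p in np.argwhere(m)[::7,::-1]]); vx=cv2.fitLine(xy.astype(np.float32),2,0,.01,.01).ravel()
        print('  comp',st[i,4],np.round(u,2),'axis.28',ang(-vx[:2] if vx[0]>0 else vx[:2]),'dir from ring@.28',ang(pt(c,*u,.28)[:2]-R1[0]),'@.254',ang(pt(c,*u,.254)[:2]-R1[0]))
E
```

```text
top0 ring (array([0.53514176, 0.32962412]), np.float64(0.005517301317382226)) skirt (array([0.52674308, 0.35966256]), np.float64(0.030016853764696257)) tri [0.47626072 0.36742346] dir ring 147.30111141216514 dir skirt 171.26007071508602
  comp 1075 [138.48 241.38] axis.28 210.33688 dir from ring@.28 126.07987624877974 @.254 116.18389125961137
  comp 69 [144.64 247.92] axis.28 189.24594 dir from ring@.28 159.49180109966437 @.254 147.2813262811334
top2 ring (array([0.5350521 , 0.32922357]), np.float64(0.005399342466075391)) skirt (array([0.52678737, 0.35965041]), np.float64(0.030175188023403753)) tri [0.47627376 0.36743391] dir ring 146.9730995310864 dir skirt 171.24034576891668
  comp 692 [135.06 241.59] axis.28 170.90048 dir from ring@.28 119.86527277312241 @.254 112.25312715244148
  comp 166 [137.57 248.92] axis.28 232.86754 dir from ring@.28 141.5628853832422 @.254 132.8434133395945
```

```bash
python3 - <<'E'
from h import *
ang=lambda v:np.degrees(np.arctan2(v[1],v[0]))%360
c=load('top0');S=np.array([.52676,.35966])
for a,b in(((138.48,241.38),(144.64,247.92)),((135.06,241.59),(137.57,248.92))):
    for z in(.279,.281): 
        v=pt(c,*a,z)[:2]-S;print('line',ang(v),np.linalg.norm(v))
    v=pt(c,*b,.254)[:2]-S;print('mark',ang(v),np.linalg.norm(v))
E
```

```text
line 201.58467632380243 0.01101439857901575
line 204.02258908998053 0.01140707482633717
mark 205.5676397037937 0.024370203161928027
line 163.45173300363385 0.011225064755194263
line 166.6600523825207 0.01123956683048297
mark 169.03912680440646 0.024748811019813258
```

```bash
python3 -m jog '0 0 -10 0.051 0.306 0 0.05; 0 0 -20 0.051 0.306 0 0.05; 0 0 -30 0.051 0.306 0 0.05; 0 0 -40 0.051 0.306 0 0.05; 0 0 -45.6 0.051 0.306 0 0.05; 0 0 -45.6 0.051 0.306 0 0.05; 0 0 -45.6 0.051 0.306 -0.05 0.05; 0 0 -45.6 0.051 0.306 -0.05 0.05'
```

```text
t: 6.12
eef_pos: [0.5265, 0.3687, 0.3287]
eef_rot: [0.002, 0.998, -0.061, -0.003]
force: [0.8, -0.2, -0.0]
gripper_width: 0.0499
finger_force: 0.0
```

```bash
python3 -m jog '0 0 0 0 -0.008 -0.03 0.05; 0 0 0 0 -0.008 -0.055 0.03; 0 0 0 0 -0.008 -0.055 0.004; 0 0 0 0 -0.008 -0.055 0.004; 0 0 0 0 -0.008 -0.055 0.004; 0 0 0.5 0 -0.008 -0.055 0.004; 0 0 0.5 0 -0.008 -0.055 0.004' 40; python3 -c "
from h import *
s=ctrl.observe();print(s['joint_pos'],s['ft_torque'],rot(s['eef_rot']).as_matrix().round(4))"
```

```text
t: 7.0
eef_pos: [0.5279, 0.36, 0.2783]
eef_rot: [0.001, 0.998, -0.057, 0.0]
force: [-1.3, -7.4, -5.6]
gripper_width: 0.0108
finger_force: 41.9
[ 0.41630953  0.55809637  1.04291893 -0.00221111  1.54139197  2.10092996] [-1.01586964  0.25622306  0.00303366] [[ 9.935e-01 -1.135e-01  1.000e-04]
 [-1.135e-01 -9.935e-01 -2.400e-03]
 [ 4.000e-04  2.300e-03 -1.000e+00]]
```

```bash
python3 -m jog '0 0 0 0 0 0 0.05; 0 0 0 0 0 0.05 0.06; 0 0 0 0 0 0.10 0.085; 0 0 10 -0.083 -0.588 0.10 0.085; 0 0 20 -0.083 -0.588 0.10 0.085; 0 0 30 -0.083 -0.588 0.10 0.085; 0 0 40 -0.083 -0.588 0.10 0.085; 0 0 45.4 -0.083 -0.588 0.10 0.085'
```

```text
t: 8.0
eef_pos: [0.485, 0.0581, 0.3793]
eef_rot: [0.001, 0.942, 0.336, 0.002]
force: [0.3, -0.2, 0.6]
gripper_width: 0.0847
finger_force: 0.0
```

```bash
python3 -m jog '0 0 0 -0.04 -0.278 -0.2 0.085; -3 4 0 -0.04 -0.278 -0.2 0.085; -7.5 9.3 0 -0.04 -0.278 -0.2 0.085;-7.5 9.3 0 -0.04 -0.278 -0.2 0.085;-7.5 9.3 0 -0.04 -0.278 -0.2 0.085;-7.5 9.3 0 -0.04 -0.278 -0.25 0.085;-7.5 9.3 0 -0.04 -0.278 -0.25 0.085;-7.5 9.3 0 -0.04 -0.278 -0.25 0.085'; python3 - <<'E'
from h import *
s=ctrl.observe(); M=rot(s['eef_rot']).as_matrix(); print(s['joint_pos'].round(3),s['eef_pos'],M.round(3),np.degrees(np.arctan2(M[1,1],M[0,1])))
snap('side','side3'); a=cv2.imread('pics/side3.png')[270:390,220:380]
cv2.imwrite('pics/s3c.png',cv2.resize(a,None,fx=5,fy=5,interpolation=cv2.INTER_CUBIC))
E
```

```text
t: 9.0
eef_pos: [0.4464, -0.2186, 0.1285]
eef_rot: [0.036, 0.938, 0.331, -0.097]
force: [0.0, -0.1, -0.4]
gripper_width: 0.0847
finger_force: 0.0
[-0.593  0.428  1.668 -0.222  1.116  0.404] [ 0.44640341 -0.21856878  0.12854261] [[ 0.761  0.629 -0.159]
 [ 0.615 -0.778 -0.131]
 [-0.206  0.002 -0.978]] -51.05085655886073
```

View pics/s3c.png

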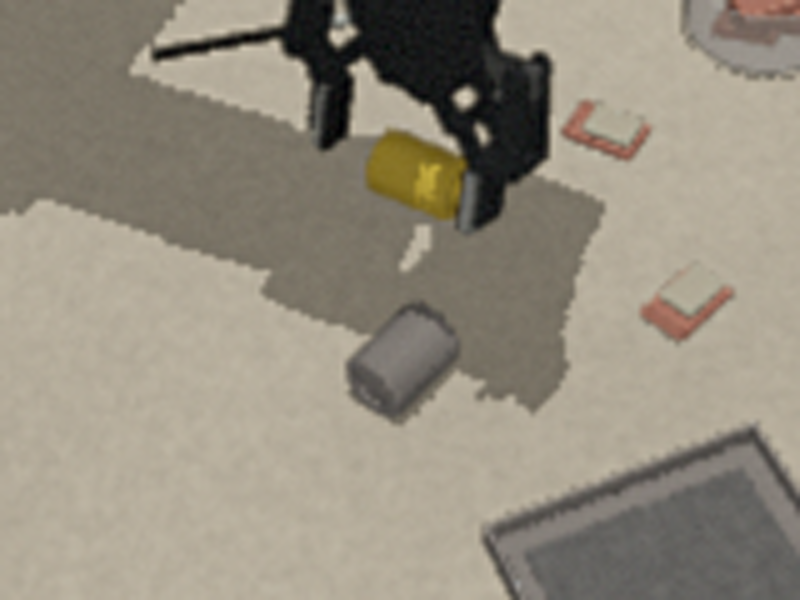

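The fingers are clear of the brass piece, and the cap lies at about (300,342) as predicted, so I'll go down and grip it.

```bash
python3 -m jog '0 0 0 -0.0018 -0.0095 -0.05 0.085; 0 0 0 -0.0018 -0.0095 -0.09 0.085; 0 0 0 -0.0018 -0.0095 -0.111 0.085; 0 0 0 -0.0018 -0.0095 -0.111 0.05; 0 0 0 -0.0018 -0.0095 -0.111 0.03;0 0 0 -0.0018 -0.0095 -0.111 0.03;0 0 0 -0.0018 -0.0095 -0.111 0.03;0 0 0 -0.0018 -0.0095 -0.111 0.03' 60; python3 - <<'E'
from h import *
s=ctrl.observe(); M=rot(s['eef_rot']).as_matrix(); print(s['joint_pos'].round(4),s['eef_pos'],M[:,2].round(3),np.degrees(np.arctan2(M[1,1],M[0,1])))
E
```

```text
t: 10.05
eef_pos: [0.4447, -0.2283, 0.0176]
eef_rot: [0.036, 0.938, 0.332, -0.097]
force: [0.8, 2.3, 9.2]
gripper_width: 0.0349
finger_force: 60.2
[-0.6103  0.6075  1.7344 -0.2627  0.872   0.4576] [ 0.44465356 -0.22832293  0.01762626] [-0.158 -0.132 -0.979] -51.03591037401059
```

```bash
python3 -m jog '0 0 0 0 0 0.05 0.03; 0 0 0 0 0 0.11 0.03; 6.3 -7.8 0 0 0 0.17 0.03; 12.6 -15.6 0 0 0 0.22 0.03; 18.9 -23.4 0 0.01 0.03 0.27 0.03; 25.2 -31.2 0 0.02 0.06 0.32 0.03; 31.5 -39 0 0.02 0.08 0.36 0.03; 37.8 -46.8 0 0.02 0.1 0.36 0.03'; python3 - <<'E'
from h import *
s=ctrl.observe(); M=rot(s['eef_rot']).as_matrix(); print(s['joint_pos'].round(4),s['eef_pos'],M.round(3))
E
```

```text
t: 11.05
eef_pos: [0.4636, -0.1274, 0.3794]
eef_rot: [-0.133, 0.859, 0.306, 0.389]
force: [0.2, 0.3, -3.2]
gripper_width: 0.0345
finger_force: 60.9
[-0.9398 -0.0068  1.7303  0.8486  1.5009 -0.1538] [ 0.4635826  -0.12737911  0.37936504] [[ 0.511  0.629  0.586]
 [ 0.422 -0.777  0.467]
 [ 0.749  0.009 -0.662]]
```

```bash
python3 - <<'E'
from h import *
s=ctrl.observe(); R0=rot(s['eef_rot'])
Rg=rot([0.036,0.938,0.332,-0.097])  # at grasp
Rg=R.from_matrix(np.linalg.qr(Rg.as_matrix())[0]*np.sign(np.diag(np.linalg.qr(Rg.as_matrix())[1])))
ax=np.array([.6288,-.7776,0])
up=R.from_rotvec(np.radians(90)*ax)*Rg
for fr,z in((.5,15),(1,30),(1,41),(1,51)):
    G=R.from_rotvec([0,0,np.radians(z)])*(up if fr==1 else R.from_rotvec(np.radians(75)*ax)*Rg)
    print(z,np.degrees((G*R0.inv()).as_rotvec()).round(1),G.as_matrix()[:,2].round(3))
# wrist fit
q=s['joint_pos']; p=[.4262,.3982,.0983,.0181,-.0309]
r=p[0]*np.sin(q[1])+p[1]*np.sin(q[1]+q[2]+p[2])+p[3]; zf=p[0]*np.cos(q[1])+p[1]*np.cos(q[1]+q[2]+p[2])+p[4]
W=np.array([r*np.cos(q[0]),r*np.sin(q[0]),zf]); e=s['eef_pos']-W; tz=R0.as_matrix()[:,2]
# TCP = W + d*z_hat + d*tz
print('d',np.linalg.lstsq((tz+[0,0,1])[:,None],e,rcond=None)[0],e)
E
```

```text
15 [10.9 -9.8 14.8] [ 0.527  0.719 -0.452]
30 [ 24.5 -17.3  29.3] [ 0.354  0.912 -0.206]
41 [ 26.3 -15.   40. ] [ 0.174  0.963 -0.206]
51 [ 27.8 -12.8  49.8] [ 0.004  0.979 -0.206]
d [0.37424492] [0.22705    0.19635596 0.08298114]
```

```bash
python3 -m jog '6 -5 8 0.005 0.04 0 0.03; 10.9 -9.8 14.8 0.01 0.09 0 0.03; 18 -14 22 0.02 0.14 0 0.03; 24.5 -17.3 29.3 0.03 0.2 0 0.03; 26.3 -15 40 0.04 0.26 0 0.03; 26.3 -15 40 0.045 0.32 -0.01 0.03; 26.3 -15 40 0.045 0.34 -0.02 0.03; 26.3 -15 40 0.045 0.34 -0.02 0.03'; python3 - <<'E'
from h import *
s=ctrl.observe(); M=rot(s['eef_rot']).as_matrix(); print(s['joint_pos'].round(4),s['eef_pos'],M.round(3))
E
```

```text
t: 12.05
eef_pos: [0.5075, 0.2135, 0.3558]
eef_rot: [-0.407, 0.597, 0.499, 0.479]
force: [0.7, -0.1, -0.9]
gripper_width: 0.0346
finger_force: 60.9
[-0.2982  0.2712  1.7759  1.3237  1.5853 -0.4845] [0.50750187 0.21348057 0.35578424] [[ 0.043  0.985  0.165]
 [ 0.206 -0.171  0.963]
 [ 0.978 -0.007 -0.211]]
```

```bash
python3 -m jog '0 0 0 0.001 0 -0.02 0.03; 0 0 0 0.001 0 -0.03 0.03; 0 0 0 0.001 0 -0.03 0.03' ; python3 - <<'E'
from h import *
s=ctrl.observe(); print(s['eef_pos'])
c=snap('side','side4'); t=snap('top','top4')
a=cv2.resize(cv2.imread('pics/side4.png')[120:190,240:340],None,fx=8,fy=8,interpolation=cv2.INTER_CUBIC)[:, :400+400]
b=cv2.imread('pics/top4.png')[210:280,170:245]
cv2.imwrite('pics/s4c.png',a)
print('tip',proj(c,[[.5087,.2133,.268]]),'rim',proj(c,[s['eef_pos']-[0,0,.029]]))
E
```

```text
t: 12.42
eef_pos: [0.5096, 0.2115, 0.3257]
eef_rot: [-0.406, 0.598, 0.498, 0.48]
force: [0.1, -0.3, -1.1]
gripper_width: 0.0348
finger_force: 60.9
[0.50963597 0.21149579 0.32569702]
tip [[290.21430725 166.71135091]] rim [[290.20552192 158.42389391]]
```

View pics/s4c.png

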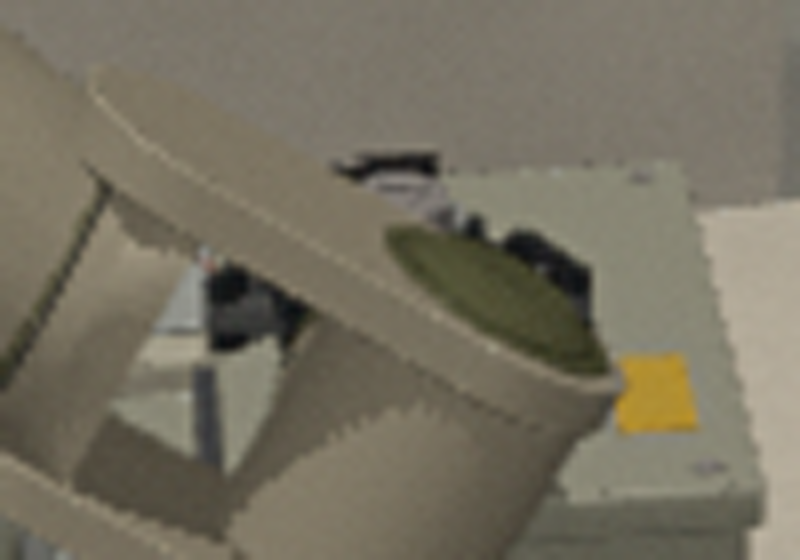

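```bash
python3 - <<'E'
from h import *
b=cv2.imread('pics/top4.png')[215:275,170:250]
b=cv2.resize(b,None,fx=10,fy=10,interpolation=cv2.INTER_CUBIC); b=np.clip(b.astype(float)*1.5,0,255).astype(np.uint8)
t=load('top4');s=load('side4');e=np.array([.5096,.2115,.3257])
for P in(e+[0,0,.021],[.5087,.2133,.268]):
    print(proj(t,[P]),(proj(t,[P])-[170,215])*10+5,proj(s,[P]))
cv2.imwrite('pics/t4c.png',b)
E
```

```text
[[200.6251493  242.47869617]] [[311.251493   279.78696168]] [[289.41571886 142.98479742]]
[[206.60400583 246.20890901]] [[371.04005835 317.08909005]] [[290.21430725 166.71135091]]
```

View pics/t4c.png

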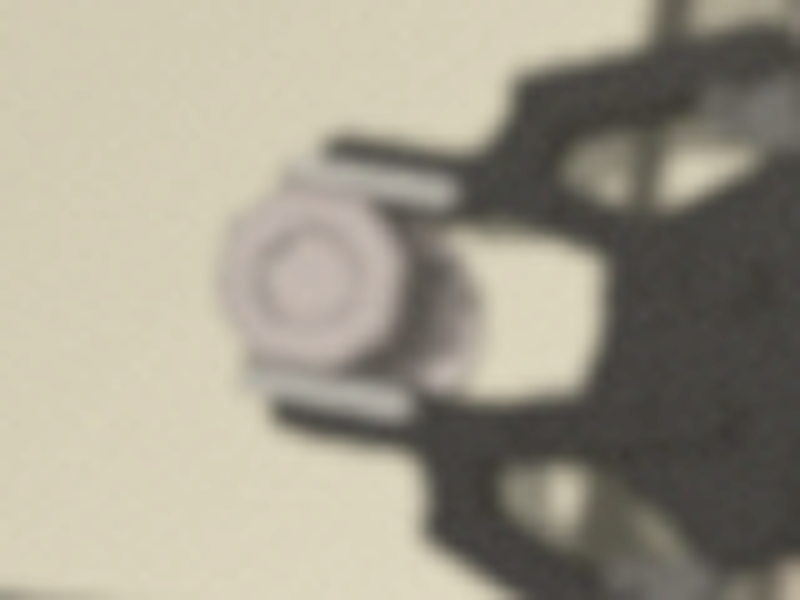

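The cap's top centre in the top view is at crop pixel (310,278), as predicted. A bright shallow floor shows in the upper end, so the hole is probably below. I'll feel for it on the pin.

```bash
python3 -m jog '0 0 0 -0.001 0.0015 -0.01 0.03; 0 0 0 -0.001 0.0015 -0.018 0.03; 0 0 0 -0.001 0.0015 -0.025 0.03; 0 0 0 -0.001 0.0015 -0.03 0.03; 0 0 0 -0.001 0.0015 -0.033 0.03; 0 0 0 -0.001 0.0015 -0.035 0.03'
```

```text
t: 13.28
eef_pos: [0.5085, 0.2136, 0.2905]
eef_rot: [-0.406, 0.597, 0.498, 0.48]
force: [0.1, -0.0, 0.0]
gripper_width: 0.0345
finger_force: 60.9
```

```bash
python3 -m jog '0 0 0 0 0 -0.003 0.03; 0 0 0 0 0 -0.006 0.03; 0 0 0 0 0 -0.009 0.03; 0 0 0 0 0 -0.011 0.03; 0 0 0 0 0 -0.011 0.03'
```

```text
t: 13.9
eef_pos: [0.5085, 0.2136, 0.2795]
eef_rot: [-0.406, 0.597, 0.498, 0.479]
force: [0.1, -0.1, -1.8]
gripper_width: 0.0347
finger_force: 60.9
```

The hole end slid about 19 mm over the pin with no resistance, so the hole is at the lower end and the cap has to be flipped. I'll fit the kinematics to plan the flip within the joint limits.

```bash
cat > kin.py <<'E'
from h import *
from scipy.optimize import least_squares
D=[([-1.38140632,.313380021,1.49834998,6.98e-05,1.33100678,-.223389958],[.21057599,-.48068747,.24180367]),
([-.561600706,-.102258138,1.63090657,6.88e-5,1.61282067,.561998931],[.3616,-.0901,.3714]),
([.413152771,.552457355,.770838478,1.2e-4,1.81983379,1.53466142],[.5256,.3574,.3902]),
([.41243078,.54638866,1.07542099,.00591276,1.51742728,1.53247449],[.5241,.3578,.2728]),
([-.12739457,.14733801,1.34649288,-.00346069,1.64561463,.76240826],[.47518575,.05553448,.38282572]),
([.41630953,.55809637,1.04291893,-.00221111,1.54139197,2.10092996],[.5279,.36,.2783]),
([-.593,.428,1.668,-.222,1.116,.404],[.44640341,-.21856878,.12854261]),
([-.6103,.6075,1.7344,-.2627,.872,.4576],[.44465356,-.22832293,.01762626]),
([-.9398,-.0068,1.7303,.8486,1.5009,-.1538],[.4635826,-.12737911,.37936504]),
([-.2982,.2712,1.7759,1.3237,1.5853,-.4845],[.50750187,.21348057,.35578424])]
s=ctrl.observe(); D.append((list(s['joint_pos']),list(s['eef_pos'])))
Rz=lambda a:R.from_euler('z',a).as_matrix(); Ry=lambda a:R.from_euler('y',a).as_matrix()
def chain(q):
    A=Rz(q[0]);B=A@Ry(q[1]);C=B@Ry(q[2]);E=C@Rz(q[3]);F=E@Ry(q[4]);G=F@Rz(q[5]); return A,B,C,E,F,G
def rows(q):
    A,B,C,E,F,G=chain(q); return np.c_[A[:,0],A[:,1],A[:,2],B[:,2],C[:,0],C[:,2],E[:,1],F[:,0],F[:,2]]
par=np.linalg.lstsq(np.vstack([rows(q) for q,p in D]),np.hstack([p for q,p in D]),rcond=1e-6)[0]
fk=lambda q:rows(q)@par
lo=np.array([-2.94,-.97,.19,-1.23,.02,-2.88])+.04; hi=np.array([2.94,2.17,2.56,4.37,3.11,2.88])-.04
RC=chain(s['joint_pos'])[5].T@rot(s['eef_rot']).as_matrix()
def ik(p,M,q0):
    f=lambda q:np.r_[(fk(q)-p)*10,R.from_matrix(M.T@chain(q)[5]@RC).as_rotvec(),1e-4*(q-q0)]
    r=least_squares(f,np.clip(q0,lo,hi),bounds=(lo,hi)); return r.x,np.linalg.norm(r.fun[:6])
E
python3 - <<'E'
from kin import *
print(par.round(4)); print(np.array([fk(q)-p for q,p in D]).round(4).tolist()); print(RC.round(3))
M0=rot(s['eef_rot']).as_matrix(); q0=s['joint_pos']; print(q0.round(3))
tz=M0[:,2]; az0=np.degrees(np.arctan2(tz[1],tz[0]))
for tilt in(-5,0,):
  for az in(0,20,40,60,75):
    h=np.array([np.cos(np.radians(az0)),np.sin(np.radians(az0)),0])
    n=np.cross(h,[0,0,1])
    Mf=Rz(np.radians(az-az0))@R.from_rotvec(np.radians(tilt)*n).as_matrix()@R.from_rotvec(np.pi*h).as_matrix()@M0
    b=min((ik(np.array([.542,-.384,.175]),Mf,np.array(g)) for g in([-.9,.6,1.9,1.6,1.5,2.5],[-.6,.6,1.9,2.2,1.0,1.5],[-1.2,.6,1.9,1.3,1.6,-2.5])),key=lambda x:x[1])
    q=b[0];_,_,C,E,F,_=chain(q); W=fk(q)-par[8]*F[:,2]; print(tilt,az,q.round(2),round(b[1],4),'toolz',Mf[:,2].round(2),'wrist',W.round(3))
E
```

```text
[ 0.000e+00  1.163e-01  2.012e-01  4.389e-01  3.890e-02  3.974e-01
 -0.000e+00 -1.000e-04  2.443e-01]
[[0.0, -0.0, 0.0], [0.0, 0.0, -0.0], [-0.0, 0.0, -0.0], [0.0, 0.0001, 0.0], [0.0, 0.0, 0.0], [-0.0, -0.0, 0.0], [-0.0003, -0.0, 0.0], [0.0001, -0.0, 0.0], [0.0, 0.0, -0.0], [0.0001, -0.0, -0.0], [0.0, -0.0, -0.0]]
[[-0. -1. -0.]
 [ 1.  0.  0.]
 [ 0. -0.  1.]]
[-0.297  0.386  1.853  1.328  1.536 -0.67 ]
-5 0 [-1.15  0.79  1.84  2.    1.48  2.04] 0.0 toolz [ 0.99 -0.    0.12] wrist [ 0.3   -0.384  0.145]
-5 20 [-1.19  0.88  1.6   1.68  1.65  2.24] 0.0 toolz [0.93 0.34 0.12] wrist [ 0.314 -0.467  0.145]
-5 40 [-1.17  0.99  1.31  1.46  1.87  2.42] 0.0 toolz [0.76 0.64 0.12] wrist [ 0.356 -0.54   0.145]
-5 60 [-1.11  1.14  0.98  1.35  2.14  2.58] 0.0 toolz [0.5  0.86 0.12] wrist [ 0.421 -0.594  0.145]
-5 75 [-1.06  1.27  0.68  1.36  2.35  2.73] 0.0 toolz [0.26 0.96 0.12] wrist [ 0.479 -0.618  0.145]
0 0 [-1.14  0.84  1.82  2.05  1.57  2.01] 0.0 toolz [ 0.98 -0.    0.21] wrist [ 0.303 -0.384  0.124]
0 20 [-1.18  0.92  1.59  1.73  1.72  2.22] 0.0 toolz [0.92 0.33 0.21] wrist [ 0.318 -0.466  0.124]
0 40 [-1.16  1.03  1.31  1.53  1.93  2.41] 0.0 toolz [0.75 0.63 0.21] wrist [ 0.359 -0.538  0.124]
0 60 [-1.11  1.17  0.97  1.43  2.18  2.6 ] 0.0 toolz [0.49 0.85 0.21] wrist [ 0.423 -0.591  0.124]
0 75 [-1.06  1.3   0.68  1.44  2.38  2.77] 0.0 toolz [0.25 0.94 0.21] wrist [ 0.48  -0.615  0.124]
```

```bash
python3 -m jog '0 0 0 0 0 0.02 0.03; 0 0 0 0 0 0.05 0.03; 0 0 0 0 -0.03 0.1 0.03; 0 0 0 0 -0.06 0.13 0.03; 0 0 0 0 -0.06 0.13 0.03'; python3 - <<'E'
from kin import *
M0=rot(s['eef_rot']).as_matrix(); q0=np.array(s['joint_pos']); print(q0.round(3),s['eef_pos'])
tz=M0[:,2]; az0=np.degrees(np.arctan2(tz[1],tz[0])); h=np.array([np.cos(np.radians(az0)),np.sin(np.radians(az0)),0]); n=np.cross(h,[0,0,1])
Mf=Rz(np.radians(40-az0))@R.from_rotvec(np.radians(-5)*n).as_matrix()@R.from_rotvec(np.pi*h).as_matrix()@M0
qf,e=ik(np.array([.542,-.384,.33]),Mf,np.array([-1.1,.8,1.4,1.4,1.8,2.4])); print(qf.round(3),e)
np.save('Mf.npy',Mf); np.save('qf.npy',qf)
N=24; Q=[q0+(qf-q0)*i/N for i in range(N+1)]
for k in range(0,N,8):
    Mb=chain(Q[k])[5];pb=fk(Q[k])
    print('; '.join(' '.join(f'{x:.1f}' for x in np.degrees(R.from_matrix(chain(Q[i])[5]@Mb.T).as_rotvec()))+' '+' '.join(f'{x:.3f}' for x in fk(Q[i])-pb)+' 0.03' for i in range(k+1,k+9)))
    print(fk(Q[k+8]).round(3))
E
```

```text
t: 14.52
eef_pos: [0.5089, 0.1524, 0.4112]
eef_rot: [-0.404, 0.597, 0.499, 0.481]
force: [0.2, -0.4, -2.6]
gripper_width: 0.0351
finger_force: 61.1
[-0.423  0.222  1.681  1.286  1.728 -0.378] [0.50889221 0.15236664 0.4112292 ]
[-1.168  0.761  1.295  1.546  1.89   2.675] 4.487255216904915e-09
2.2 7.1 -3.1 0.011 -0.019 -0.001 0.03; 4.6 14.2 -6.1 0.022 -0.038 -0.003 0.03; 7.1 21.3 -9.0 0.032 -0.058 -0.004 0.03; 9.9 28.3 -11.8 0.041 -0.078 -0.006 0.03; 12.8 35.2 -14.4 0.050 -0.099 -0.008 0.03; 15.9 42.2 -16.8 0.057 -0.121 -0.010 0.03; 19.2 49.0 -19.0 0.064 -0.142 -0.013 0.03; 22.7 55.9 -21.1 0.070 -0.165 -0.015 0.03
[ 0.579 -0.012  0.396]
3.8 6.5 -2.3 0.005 -0.022 -0.003 0.03; 7.7 13.0 -4.6 0.009 -0.045 -0.006 0.03; 11.8 19.3 -6.7 0.012 -0.068 -0.009 0.03; 16.1 25.5 -8.6 0.014 -0.092 -0.012 0.03; 20.5 31.6 -10.4 0.015 -0.115 -0.016 0.03; 25.1 37.6 -12.0 0.016 -0.139 -0.019 0.03; 29.9 43.6 -13.5 0.015 -0.162 -0.023 0.03; 34.8 49.4 -14.7 0.013 -0.186 -0.027 0.03
[ 0.592 -0.198  0.369]
5.1 5.5 -1.5 -0.003 -0.024 -0.004 0.03; 10.5 10.8 -3.0 -0.007 -0.047 -0.009 0.03; 15.9 15.9 -4.3 -0.011 -0.071 -0.013 0.03; 21.5 21.0 -5.4 -0.017 -0.094 -0.018 0.03; 27.2 25.8 -6.5 -0.024 -0.118 -0.023 0.03; 33.0 30.5 -7.3 -0.031 -0.141 -0.028 0.03; 39.0 35.1 -7.9 -0.040 -0.163 -0.033 0.03; 45.0 39.5 -8.4 -0.050 -0.186 -0.039 0.03
[ 0.542 -0.384  0.33 ]
```

```bash
python3 -m jog '2.2 7.1 -3.1 0.011 -0.019 -0.001 0.03; 4.6 14.2 -6.1 0.022 -0.038 -0.003 0.03; 7.1 21.3 -9.0 0.032 -0.058 -0.004 0.03; 9.9 28.3 -11.8 0.041 -0.078 -0.006 0.03; 12.8 35.2 -14.4 0.050 -0.099 -0.008 0.03; 15.9 42.2 -16.8 0.057 -0.121 -0.010 0.03; 19.2 49.0 -19.0 0.064 -0.142 -0.013 0.03; 22.7 55.9 -21.1 0.070 -0.165 -0.015 0.03'
python3 -m jog '3.8 6.5 -2.3 0.005 -0.022 -0.003 0.03; 7.7 13.0 -4.6 0.009 -0.045 -0.006 0.03; 11.8 19.3 -6.7 0.012 -0.068 -0.009 0.03; 16.1 25.5 -8.6 0.014 -0.092 -0.012 0.03; 20.5 31.6 -10.4 0.015 -0.115 -0.016 0.03; 25.1 37.6 -12.0 0.016 -0.139 -0.019 0.03; 29.9 43.6 -13.5 0.015 -0.162 -0.023 0.03; 34.8 49.4 -14.7 0.013 -0.186 -0.027 0.03'
python3 -m jog '5.1 5.5 -1.5 -0.003 -0.024 -0.004 0.03; 10.5 10.8 -3.0 -0.007 -0.047 -0.009 0.03; 15.9 15.9 -4.3 -0.011 -0.071 -0.013 0.03; 21.5 21.0 -5.4 -0.017 -0.094 -0.018 0.03; 27.2 25.8 -6.5 -0.024 -0.118 -0.023 0.03; 33.0 30.5 -7.3 -0.031 -0.141 -0.028 0.03; 39.0 35.1 -7.9 -0.040 -0.163 -0.033 0.03; 45.0 39.5 -8.4 -0.050 -0.186 -0.039 0.03'
python3 - <<'E'
from kin import *
Mf=np.load('Mf.npy');q0=np.array(s['joint_pos']);M=rot(s['eef_rot']).as_matrix()
print(q0.round(3),s['eef_pos'],'toolz',M[:,2].round(3),'rot err deg',np.degrees(R.from_matrix(Mf@M.T).as_rotvec()).round(1))
for z in(.28,.23,.175):
    q,e=ik(np.array([.542,-.384,z]),Mf,q0);print(z,q.round(3),e)
E
```

```text
t: 15.52
eef_pos: [0.5787, -0.0111, 0.3932]
eef_rot: [-0.605, 0.739, 0.038, 0.293]
force: [0.5, 0.9, -1.3]
gripper_width: 0.0349
finger_force: 61.0
t: 16.52
eef_pos: [0.5917, -0.1971, 0.3661]
eef_rot: [0.712, -0.583, 0.391, -0.032]
force: [-0.2, -0.3, -1.6]
gripper_width: 0.0348
finger_force: 61.0
t: 17.52
eef_pos: [0.5418, -0.3832, 0.327]
eef_rot: [0.703, -0.22, 0.624, 0.261]
force: [-0.7, -0.5, -2.3]
gripper_width: 0.0348
finger_force: 61.1
[-1.168  0.761  1.302  1.543  1.887  2.679] [ 0.54180042 -0.38317117  0.32698832] toolz [0.762 0.635 0.124] rot err deg [-0.5 -0.5  0.1]
0.28 [-1.168  0.829  1.316  1.516  1.887  2.581] 1.0407589610930197e-09
0.23 [-1.168  0.904  1.322  1.49   1.881  2.495] 1.9767769383680002e-09
0.175 [-1.168  0.995  1.313  1.464  1.873  2.411] 3.221786936201908e-09
```

```bash
python3 -m jog '0 0 0 0 0 -0.03 0.03; 0 0 0 0 0 -0.06 0.03; 0 0 0 0 -0.001 -0.09 0.03; 0 0 0 0 -0.001 -0.12 0.03; 0 0 0 0 -0.001 -0.145 0.03; 0 0 0 0 -0.001 -0.155 0.03; 0 0 0 0 -0.001 -0.155 0.03; 0 0 0 0 -0.001 -0.155 0.03'; python3 -m jog '0 0 0 0 0 0 0.03; 0 0 0 0 0 0 0.03; 0 0 0 0 0 0 0.03'; python3 - <<'E'
from h import *
s=ctrl.observe();print(s['joint_vel'].round(4),s['eef_pos'])
t=snap('top','top5');S=snap('side','side5');e=s['eef_pos']
u=proj(t,[e+[0,0,.029]])[0];v=proj(S,[e])[0];print(u,v)
f=lambda i,c,w,h,k:cv2.resize(i[int(c[1])-h:int(c[1])+h,int(c[0])-w:int(c[0])+w],None,fx=k,fy=k,interpolation=cv2.INTER_CUBIC)
a=f(cv2.imread('pics/top5.png'),u,40,44,5);b=f(cv2.imread('pics/side5.png'),v,40,44,5)
d=cv2.resize(cv2.imread('pics/top5.png')[213:273,117:167],None,fx=8,fy=8,interpolation=cv2.INTER_CUBIC)[:440,:]
o=cv2.resize(np.hstack([a,b,d]),(800,293)); cv2.imwrite('pics/fin.png',np.vstack([o,cv2.resize(cv2.imread('pics/top5.png')[100:350,120:520],(480,300))[:, :].copy() if 0 else cv2.copyMakeBorder(cv2.resize(cv2.imread('pics/top5.png')[100:350,120:520],(480,300)),0,0,0,320,cv2.BORDER_CONSTANT)]))
E
```

```text
t: 18.52
eef_pos: [0.5417, -0.3843, 0.1745]
eef_rot: [0.703, -0.223, 0.623, 0.258]
force: [0.5, 0.2, -1.7]
gripper_width: 0.0351
finger_force: 61.1
t: 18.9
eef_pos: [0.5414, -0.3844, 0.1738]
eef_rot: [0.703, -0.223, 0.624, 0.258]
force: [0.4, -0.4, -1.1]
gripper_width: 0.0349
finger_force: 61.1
[-0.0026  0.0048 -0.0008 -0.0004  0.0004  0.0008] [ 0.5414336  -0.38440759  0.17383076]
[477.66536605 236.74219474] [357.48477769 340.25882875]
```

View pics/fin.png

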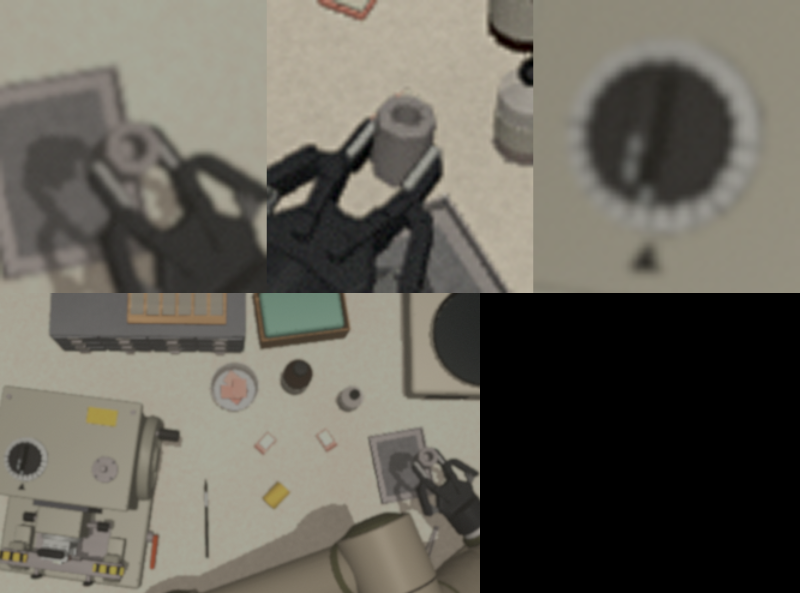

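The cap is upright with its dark, deep opening on top, over the tray, and the bystanders are where they were. One last numeric check of the dial before I hand in.

```bash
python3 - <<'E'
from h import *
ang=lambda v:np.degrees(np.arctan2(v[1],v[0]))%360
S=np.array([.52676,.35966])
for n in('top0','top2','top4','top5'):
    c=load(n); im=c['pixels'].astype(float).max(2); g=cv2.resize(im[205:275,110:170],None,fx=8,fy=8,interpolation=cv2.INTER_CUBIC)
    X,Y=np.meshgrid(np.arange(g.shape[1]),np.arange(g.shape[0]));U=110+(X+.5)/8-.5;V=205+(Y+.5)/8-.5
    l=cv2.connectedComponentsWithStats(((g>80)&(np.hypot(U-141,V-238)<11.9)).astype(np.uint8))
    for i in range(1,l[0]):
        if l[2][i,4]<60: continue
        m=(l[1]==i);w=(g-75)*m; u=((U*w).sum()/w.sum(),(V*w).sum()/w.sum())
        xy=np.array([pt(c,U[a,b],V[a,b],.28)[:2] for a,b in np.argwhere(m)[::5]]);f=cv2.fitLine(xy.astype(np.float32),2,0,.01,.01).ravel()
        print(n,l[2][i,4],np.round(u,2),'.28',ang(pt(c,*u,.28)[:2]-S),'.254',ang(pt(c,*u,.254)[:2]-S),'axis',ang(f[:2]*-np.sign(f[0])))
E
```

```text
top0 1075 [138.48 241.38] .28 202.87596403796874 .254 157.434791063551 axis 208.26804
top0 69 [144.64 247.92] .28 216.7588018566835 .254 205.5742734304316 axis 200.55258
top2 692 [135.06 241.59] .28 165.02427736628724 .254 128.52647308740265 axis 170.69067
top2 142 [137.6  248.83] .28 186.71725812641586 .254 169.07465669697265 axis 239.99481
top4 818 [135.1  242.36] .28 167.61350567222723 .254 133.97218275007714 axis 170.82082
top4 163 [137.77 248.9 ] .28 187.45241797861863 .254 169.9828508010504 axis 252.51773
top5 1037 [135.09 242.33] .28 167.41241227813427 .254 133.72900745325734 axis 170.86716
top5 203 [137.77 248.85] .28 187.51176900775613 .254 169.96795702546194 axis 251.98747
```

```bash
python3 -c "
from plant import finish_job
print(finish_job())"
```

```text
the job is handed in; nothing more can be done
None
```

I've handed the job in: the dial is on the triangle as closely as I could measure (a degree or so), the cap's hole was found on the pin, and the gripper holds the cap hole up (about 5° off vertical), roughly 17 cm above the middle of the drip tray; no other items appear moved, and I got no verdict back.

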